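# Drive home the last wedge of a footstool

### The job

One of the four wedges in the leg tops of the little footstool still stands high. Take the wooden tapping block by its handle and, with its flat underside, tap or push that wedge straight down into its slot until it will go no further; do not drive the wedge with the bare gripper. Then stand the tapping block upright on the bench again and let go of it.

Things in the scene. Friction and masses are not known exactly. Their poses are not given: they have to be found in the camera images.
- tapper_grip (a point): Tapping block, turned brown wood, 110 mm high, 0.2 to 0.4 kg, standing on its flat striking face: round head 62 mm wide, 45 mm high, then an upright round handle 28 mm wide with a 34 mm knob (top 15 mm). The point is on the handle's axis, 75 mm above the striking face; z up the handle. Not the smaller turned foot (60 mm high, thin pin on top), glue bottle or tin near by.
- wedge_butt (a point): Middle of the flat top end of the high wedge: brown wood, 11 by 25 mm across, pointing straight down into one leg top. It stands 32 to 40 mm above the seat at first and 12 mm above it when home, like the three other wedges. The leg top round it (32 mm disc) is 6 mm above the seat. z up.
- wedge (a joint): How far that wedge has been driven down, in m: 0 to 0.008 at first, 0.028 fully home, where it stops dead. On the way it rubs with a steady 10 N or so (a little more when moved fast) and stays where it is left.
- stool: Footstool, pale wood, fixed firmly on the bench: seat 260 mm (x) by 200 mm (y), its top 150 mm above the bench. Origin on the bench under the middle of the seat, z up. The four leg tops lie 80 mm along x and 55 mm along y from the middle, either way; the high wedge is the one at +80, +55.
Not all that is in view belongs to the job. Leave any red look-alike of the part that bears tapper_grip alone.

How it is judged:
On the way, in this order (a step that is already met when the one before it is completed fails the run):
1. the tapping block is picked up while the wedge still stands high (height (world z) of tapper_grip above 0.12 m and value of joint wedge below 0.012 m), for 0.1 s.
2. the wedge is fully home (within 3 mm) with the tapping block's face on it (value of joint wedge above 0.025 m and horizontal distance between tapper_grip and wedge_butt below 0.035 m and distance between tapper_grip and wedge_butt below 0.095 m), for 0.02 s.
At the end, for the whole second after the job is handed in: The wedge is driven to within 3 mm of its stop, and the tapping block stands upright (within 10 degrees) on the bench, let go of (value of joint wedge above 0.025 m and height (world z) of tapper_grip between 0.068 and 0.082 m and angle between tapper_grip's own z axis and vertical below 0.17 rad); the robot touches nothing.
It fails at once if the gripper's fingers push on the wedge (contact force between the fingers and wedge above 1 N).
It also fails if it takes over 48 s, if anything falls off the work surface, if the arm or the gripper's body presses on something with over 40 N, if the wrist force passes 120 N, or if a joint passes its speed limit or range.

### The arm

A 6-joint arm with a two-finger parallel gripper is mounted at the origin on the work surface. World frame = base frame: x ahead of the robot, y to its left, z up, the work surface at z = 0. Lengths are in m, angles in rad, forces in N, time in s.
With the tool pointing down it reaches from about 0.375 to 0.9 m from the base axis. Payload 3.1 kg.
Tool frame: the origin (TCP) lies midway between the tips of the shut fingers; the grasp point (between the pads) lies 19 mm behind it; z points along the fingers, x is the direction in which the jaws open and shut, and the axes are right-handed (so a half turn about z gives the same grasp; the last joint's range is limited). The gripper opens to 87 mm and grips with 3 to 60 N. Pads are 19 mm wide; open, the fingers measure 117 mm over their backs; the gripper's body (75 mm by 190 mm) begins 51 mm behind the grasp point.
Start: joints at [-1.359, 0.527, 1.433, -0, 1.181, -0.178], TCP at [0.238, -0.578, 0.223] pointing down, gripper open.
Joint ranges: [-3.08, 3.08], [-0.75, 2.2], [0.22, 2.44], [-1.43, 4.57], [0, 2.65], [-2.85, 2.85]. Speed limits (rad/s): [2.79, 2.79, 3.14, 3.14, 3.14, 3.14].

### API

Orientations are given as a unit quaternion [x, y, z, w].
In Python, from rig import * gives the robot as it stands.
- The arm moves only by the tool drive_tool, never from a script. Its argument "plan" is a list of rows, each an object with "offset": the shift along the tool's x, y, z in cm, a list of three; "delta_rot": the turn, a rotation vector about the tool's x, y, z in degrees, a list of three; "jaw": the finger opening in cm, from 0 to 8.7. In form: [{"offset": [dx, dy, dz], "delta_rot": [wx, wy, wz], "jaw": jaw}, ...]. A call has exactly 8 rows; each row is the pose to reach, as a shift and turn from the pose commanded when the call began, along the tool's axes at that moment; what a row does not reach only later rows make up. A row lasts 1/12 s, in which the tool goes at most 41.7 mm and 7.16 degrees, less where a joint would pass 70% of its speed; a pose out of reach is approached as far as the arm can. A call with a gripper value outside its range is refused whole. The fingers move at their own pace and stop on an object; "squeeze" is the grip in N (left out, the last holds). Time passes only in rows, so rows that repeat a pose let the fingers close, or fill a call up. It gives the time, the measured TCP pose, the force and the opening at its end, in the units of the state.
- get_obs(): the state, without advancing time (a new reading comes with each control period).
- camera(name): name is "side" or "top" or "wrist"; returns the picture (400x640x3 uint8, red, green, blue); there is no depth.
- calibration(name): a dict with "K" (3x3 intrinsics, pixels), "distortion" ([k1, k2, p1, p2, k3] as OpenCV has them; the pictures are not rectified), "pose" (4x4, takes a point from camera to world coordinates); the wrist camera has in their place "tool_from_camera" (4x4, takes a point from camera to tool coordinates, whose origin is the TCP and whose axes are the tool frame's). Camera axes: x right, y down, z forward; pixel columns grow to the right and rows downward; lengths in m; the calibration is good to about 2 mm. A picture is of the moment at which its call begins: read the wrist's pose just before it. calibration takes no time and is no camera call.
- hand_in(): hands the job in, once; it reports no verdict.
The state is a dict: "time": time; "q": joint angles; "joint_velocities": joint speeds; "joint_torque": joint torques, N m; "position": TCP position; "tool_rot": TCP orientation; "ft_force": force on the tool from outside, world axes, zero at the start; "moment": the same for the moment, N m; "grip_width": finger opening in m.
Only numpy, scipy, OpenCV 4.12 (cv2) and the standard library are available. Lean on these libraries where they do the work, as an engineer would, in place of code of your own. Each camera call takes 0.05 s, during which the arm holds its last target.

## Working session

There is one attempt and no reset: what is moved stays moved. The work goes in short steps, Python scripts to look and compute and a tool call to move; the robot and the scene stay as the last step left them, time stands still between calls to the robot, and variables do not carry over. Pictures are saved under pics/ and viewed, and the job is handed in when it is done.

Besides the shell and the picture viewer there is one more tool, called as name([rows], argument=value, ...), one row to a line, values as JSON. drive_tool: Moves the arm, as the interface text tells. Its arguments: {"type":"object","properties":{"plan":{"type":"array","items":{"type":"object","properties":{"offset":{"type":"array","items":{"type":"number"}},"delta_rot":{"type":"array","items":{"type":"number"}},"jaw":{"type":"number"}}}},"squeeze":{"type":"number"}},"required":["plan"]}

```bash
mkdir -p pics; ls
cat > h.py <<'E'
from rig import *
import numpy as np,cv2
def snap(n,f):
    im=camera(n); cv2.imwrite('pics/'+f,cv2.cvtColor(im,cv2.COLOR_RGB2BGR)); return im
def ray(n,px):
    c=calibration(n); p=cv2.undistortPoints(np.array([[px]],float),np.array(c['K']),np.array(c['distortion']))[0,0]
    T=np.array(c['pose']); return T[:3,3],T[:3,:3]@np.array([p[0],p[1],1.])
def atz(n,px,z):
    o,d=ray(n,px); return o+d*(z-o[2])/d[2]
def proj(n,P):
    c=calibration(n);T=np.linalg.inv(np.array(c['pose']))
    r,_=cv2.Rodrigues(T[:3,:3]); return cv2.projectPoints(np.array(P,float).reshape(-1,1,3),r,T[:3,3],np.array(c['K']),np.array(c['distortion']))[0][:,0]
E
python3 - <<'E'
from h import *
o=get_obs();print(o)
snap('top','top0.png');snap('side','side0.png')
for n in('top','side'):
    c=calibration(n);print(n,np.round(c['pose'],3).tolist(),np.round(c['K'],1).tolist())
E
```

```text
pics
{'time': 0.0, 'q': array([-1.35852340e+00,  5.28442885e-01,  1.43390268e+00, -1.81744574e-05,
        1.18138729e+00, -1.78523406e-01]), 'joint_velocities': array([ 0.00032465,  0.00099507, -0.00176577,  0.00042089, -0.0023903 ,
        0.0009813 ]), 'joint_torque': array([-1.33608879e-03, -4.40036559e+01, -1.76592118e+01,  6.32473198e-02,
        5.81236265e-02, -1.57871523e-04]), 'position': array([ 0.23793041, -0.57714893,  0.22158582]), 'tool_rot': array([ 8.30942129e-01, -5.56357828e-01, -7.75177910e-04, -7.37759416e-04]), 'ft_force': array([-0.74648331,  0.61333212,  0.29755429]), 'moment': array([-0.00443196,  0.0288479 , -0.04544561]), 'grip_width': 0.08690919262382164}
top [[-0.14, -0.967, 0.211, 0.252], [-0.99, 0.137, -0.027, -0.049], [-0.003, -0.213, -0.977, 1.381], [0.0, 0.0, 0.0, 1.0]] [[439.2, 0.0, 317.7], [0.0, 439.2, 193.9], [0.0, 0.0, 1.0]]
side [[-0.908, -0.317, 0.274, 0.254], [-0.418, 0.66, -0.624, 0.531], [0.017, -0.681, -0.732, 0.863], [0.0, 0.0, 0.0, 1.0]] [[404.1, 0.0, 323.1], [0.0, 404.1, 201.9], [0.0, 0.0, 1.0]]
```

View pics/top0.png

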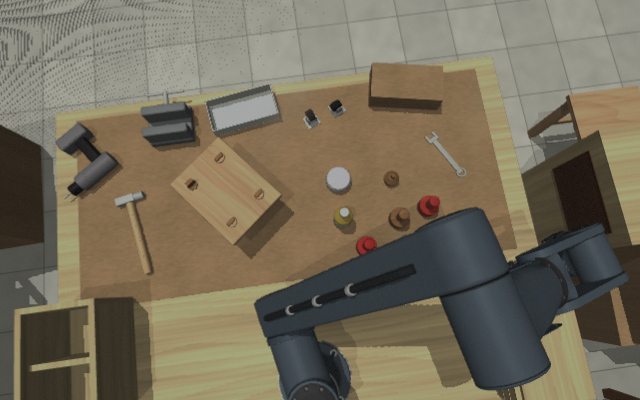

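View pics/side0.png

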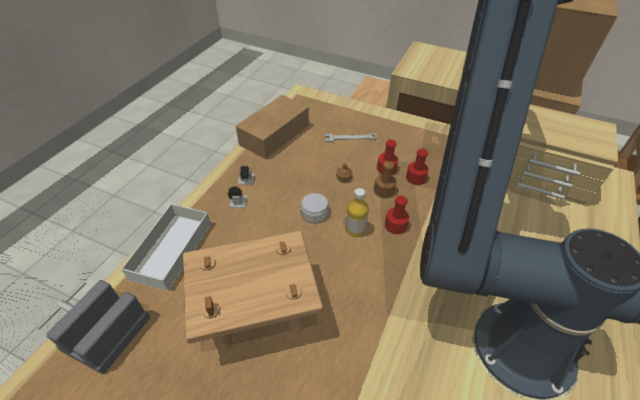

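The top view shows the stool at (226,190), with the high wedge at about (191,184) in top and (210,305) in side.

Candidates for the tapping block:
- Brown turned block with knob: top (400,217), side (386,180).
- Small turned foot: top (391,178), side (344,172).
- Red look-alikes: top (429,206) and (367,246); side (388,158), (418,168) and (397,216).
- Glue bottle: top (343,215).
- Tin: top (338,180).

I choose the brown block with the knob and will check it in a close crop.

Run:
```python
import cv2,numpy as np
t=cv2.imread('pics/top0.png');s=cv2.imread('pics/side0.png')
f=lambda a:cv2.resize(a,(400,300),interpolation=cv2.INTER_CUBIC)
cv2.imwrite('pics/c0.png',np.vstack([np.hstack([f(t[177:252,350:450]),f(s[140:215,340:440])]),np.hstack([f(t[140:215,160:260]),f(s[255:330,170:270])])]))
```

```text
(no output)
```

View pics/c0.png

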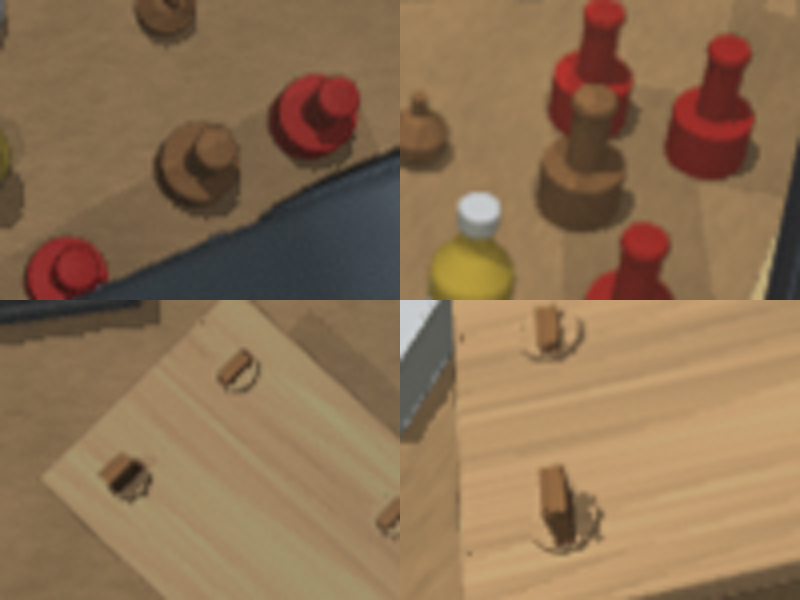

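Run:
```python
from h import *
def tri(a,b):
    (o1,d1),(o2,d2)=ray('top',a),ray('side',b)
    A=np.stack([d1,-d2],1);s=np.linalg.lstsq(A,o2-o1,rcond=None)[0]
    p,q=o1+s[0]*d1,o2+s[1]*d2;return (p+q)/2,np.linalg.norm(p-q)
print('knob',tri((403.5,213.2),(389.2,163.8)),atz('top',(403.5,213.2),.11),atz('side',(389.2,163.8),.11))
print('butt',tri((190.5,181.2),(208.3,297.5)),atz('top',(190.5,181.2),.186))
# seat outline fit in top image: corners
for p in [(221,139),(282,195),(235,243),(171,183)]:print('corner',atz('top',p,.15))
# home wedges
for p in [(219,157),(259,193.5),(231.5,222)]:print('w',atz('top',p,.162))
for n,p in [('r',(434,202)),('r2',(369,244))]:print(n,atz('top',p,.11))
print('bottle',atz('top',(344,213),.12))
print('tool',calibration('wrist')['tool_from_camera'])
```

```text
knob (array([ 0.43184448, -0.32466669,  0.1091018 ]), np.float64(0.004778260189869436)) [ 0.4341174  -0.32430346  0.11      ] [ 0.42920738 -0.32355221  0.11      ]
butt (array([0.59674483, 0.26689157, 0.18679249]), np.float64(0.0011137748367580195)) [0.59642224 0.26688447 0.186     ]
corner [0.72227565 0.17713477 0.15      ]
corner [0.52923156 0.0195302  0.15      ]
corner [0.41115117 0.16678503 0.15      ]
corner [0.60937184 0.33264469 0.15      ]
w [0.6638379 0.1857664 0.162    ]
w [0.54002381 0.08306685 0.162     ]
w [0.46953731 0.16853133 0.162     ]
r [ 0.45446725 -0.41931242  0.11      ]
r2 [ 0.35929246 -0.20939734  0.11      ]
bottle [ 0.45750836 -0.15091327  0.12      ]
tool [[ 9.99999710e-01 -7.59367125e-04  5.43964686e-05  2.58897258e-04]
 [ 7.09392531e-04  9.55354038e-01  2.95462619e-01 -8.09913986e-02]
 [-2.76332486e-04 -2.95462495e-01  9.55354299e-01 -1.61318855e-01]
 [ 0.00000000e+00  0.00000000e+00  0.00000000e+00  1.00000000e+00]]
```

```bash
cat >> h.py <<'E'
from scipy.spatial.transform import Rotation as R
def rel(target,yawrot=0):
    """target TCP world -> offset cm in tool axes, based on measured pose"""
    o=get_obs();Rt=R.from_quat(o['tool_rot']);
    return np.round(Rt.inv().apply(np.array(target)-o['position'])*100,2), np.round(Rt.as_matrix(),3).tolist()
E
python3 - <<'E'
from h import *
for p in [(391.5,144),(421.5,153),(401,201)]:print(atz('side',p,.11))
print('bottle top',atz('side',(359.5,192),.12),atz('side',(344,167),.06),atz('top',(392,177),.06))
print(rel((.432,-.324,.20)))
E
```

```text
[ 0.45087235 -0.40999442  0.11      ]
[ 0.35999362 -0.40857506  0.11      ]
[ 0.35659539 -0.20032779  0.11      ]
bottle top [ 0.46142352 -0.17484921  0.12      ] [ 0.55707078 -0.30843444  0.06      ] [ 0.55835129 -0.3204051   0.06      ]
(array([-16.02, -27.59,   2.21]), [[0.381, -0.925, -0.0], [-0.925, -0.381, 0.002], [-0.002, -0.0, -1.0]])
```

drive_tool([
  {"offset": [-1, -1.7, 0.1], "delta_rot": [0, 0, -4], "jaw": 8.7},
  {"offset": [-3, -5.2, 0.4], "delta_rot": [0, 0, -11], "jaw": 8.7},
  {"offset": [-5.2, -9, 0.7], "delta_rot": [0, 0, -18], "jaw": 8.7},
  {"offset": [-7.4, -12.7, 1], "delta_rot": [0, 0, -25], "jaw": 8.7},
  {"offset": [-9.6, -16.5, 1.3], "delta_rot": [0, 0, -32], "jaw": 8.7},
  {"offset": [-11.8, -20.3, 1.6], "delta_rot": [0, 0, -39], "jaw": 8.7},
  {"offset": [-14, -24.1, 1.9], "delta_rot": [0, 0, -46], "jaw": 8.7},
  {"offset": [-15.5, -26.7, 2.1], "delta_rot": [0, 0, -52], "jaw": 8.7},
], squeeze=60)

```text
time: 0.77
position: [0.4266, -0.3308, 0.2011]
tool_rot: [0.991, -0.133, -0.0, -0.0]
ft_force: [1.2, -0.1, 0.0]
grip_width: 0.0871
```

Run:
```python
from h import *
o=get_obs();snap('wrist','w1.png')
print(o['time'],o['position'],o['q'],rel((.432,-.324,.20)))
snap('top','top1.png')
```

```text
0.7667 [ 0.42658642 -0.3307507   0.20114466] [-8.66709587e-01  4.41387194e-01  1.66936538e+00  1.44857193e-04
  1.03169129e+00 -5.99815820e-01] (array([ 0.23, -0.01,  0.05]), [[0.967, -0.257, 0.001], [-0.257, -0.967, 0.008], [-0.001, -0.008, -1.0]])
```

View pics/w1.png

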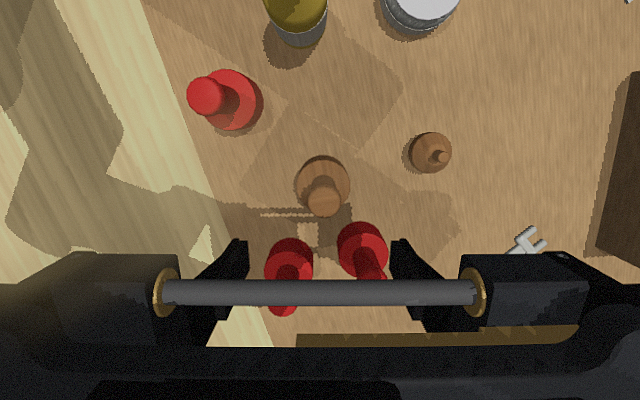

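The brown block is centred at about (323,188), with its knob at (324,200). The reds sit at (290,262), (362,250) and (225,100), and the foot is at (430,152).

```bash
cat >> h.py <<'E'
def watz(px,z,pos,q):
    c=calibration('wrist'); p=cv2.undistortPoints(np.array([[px]],float),np.array(c['K']),np.array(c['distortion']))[0,0]
    T=np.array(c['tool_from_camera']);Rt=R.from_quat(q).as_matrix()
    o=Rt@T[:3,3]+pos;d=Rt@T[:3,:3]@np.array([p[0],p[1],1.]);return o+d*(z-o[2])/d[2]
E
python3 - <<'E'
from h import *
o=get_obs();im=snap('wrist','w2.png')
print(o['position'])
c=cv2.resize(im[140:230,270:390],(800,600),interpolation=cv2.INTER_CUBIC);cv2.imwrite('pics/w2c.png',c[...,::-1])
for p in [(324,201)]:print(watz(p,.11,o['position'],o['tool_rot']))
E
```

```text
[ 0.42789331 -0.32674567  0.20068501]
[ 0.43397708 -0.32009688  0.11      ]
```

View pics/w2c.png

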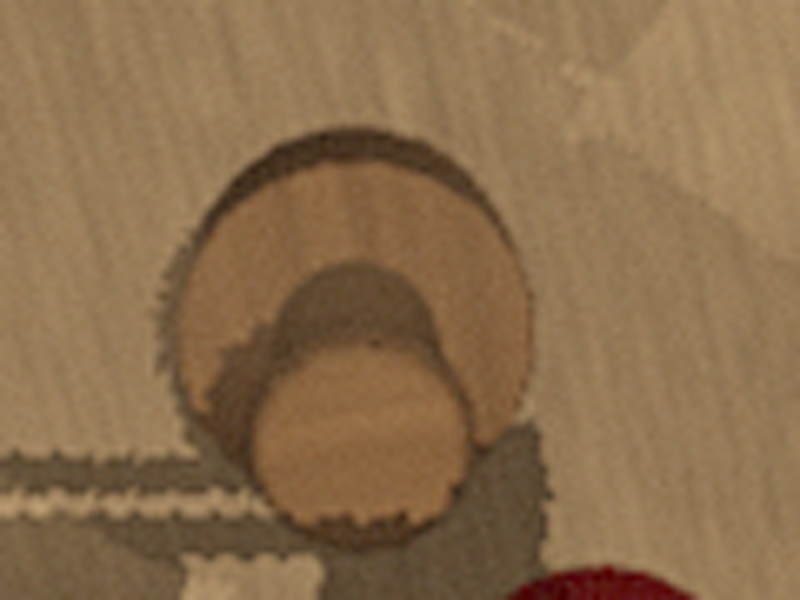

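Run:
```python
from h import *
o=get_obs();P=watz((324.1,204.7),.11,o['position'],o['tool_rot']);print(P,o['position'],o['tool_rot'])
print(rel((.433,-.3235,.053)))
```

```text
[ 0.43221632 -0.32682147  0.11      ] [ 0.42695714 -0.32970154  0.2010072 ] [ 9.91075091e-01 -1.33301083e-01 -7.18042031e-04 -6.85423417e-04]
(array([ 0.44, -0.74, 14.8 ]), [[0.964, -0.264, -0.001], [-0.264, -0.964, 0.002], [-0.002, -0.001, -1.0]])
```

drive_tool([
  {"offset": [0.2, -0.2, 1], "delta_rot": [0, 0, 0], "jaw": 8.7},
  {"offset": [0.4, -0.5, 3], "delta_rot": [0, 0, 0], "jaw": 8.7},
  {"offset": [0.4, -0.5, 5.5], "delta_rot": [0, 0, 0], "jaw": 8.7},
  {"offset": [0.4, -0.5, 8], "delta_rot": [0, 0, 0], "jaw": 8.7},
  {"offset": [0.4, -0.5, 10.5], "delta_rot": [0, 0, 0], "jaw": 8.7},
  {"offset": [0.4, -0.5, 12.5], "delta_rot": [0, 0, 0], "jaw": 8.7},
  {"offset": [0.4, -0.5, 14], "delta_rot": [0, 0, 0], "jaw": 8.7},
  {"offset": [0.4, -0.5, 14.6], "delta_rot": [0, 0, 0], "jaw": 8.7},
])

```text
time: 1.58
position: [0.429, -0.3296, 0.0526]
tool_rot: [0.99, -0.138, -0.002, -0.001]
ft_force: [-0.2, -0.6, 0.1]
grip_width: 0.087
```

Run:
```python
from h import *
a=snap('wrist','w3.png');b=snap('side','s3.png');o=get_obs();print(o['time'],o['position'],o['ft_force'])
f=lambda x:cv2.resize(x,(400,300))
cv2.imwrite('pics/c3.png',np.hstack([f(a),f(b[100:250,300:500])])[...,::-1])
```

```text
1.6833 [ 0.42977884 -0.32974468  0.05399409] [-0.17229474  0.50909835 -0.07705515]
```

View pics/c3.png

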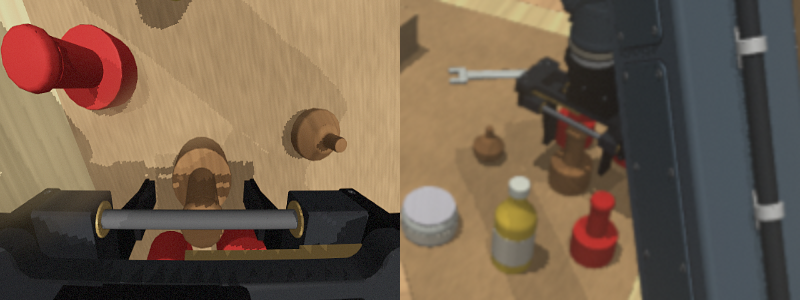

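Run:
```python
from h import *
a=cv2.imread('pics/w3.png')
c=calibration('wrist');T=np.linalg.inv(np.array(c['tool_from_camera']));r,_=cv2.Rodrigues(T[:3,:3])
th=np.linspace(0,2*np.pi,60)
for dy,col in [(-.004,(255,0,0)),(0,(0,255,0)),(.004,(0,0,255))]:
    P=np.stack([.031*np.cos(th),dy+.031*np.sin(th),0*th+.0085],1)
    pts=cv2.projectPoints(P.reshape(-1,1,3),r,T[:3,3],np.array(c['K']),np.array(c['distortion']))[0][:,0]
    for p in pts: a[int(round(p[1]))%400,int(round(p[0]))%640]=col
cv2.imwrite('pics/w3o.png',cv2.resize(a[190:390,230:430],(600,600),interpolation=cv2.INTER_NEAREST))
```

```text
(no output)
```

View pics/w3o.png

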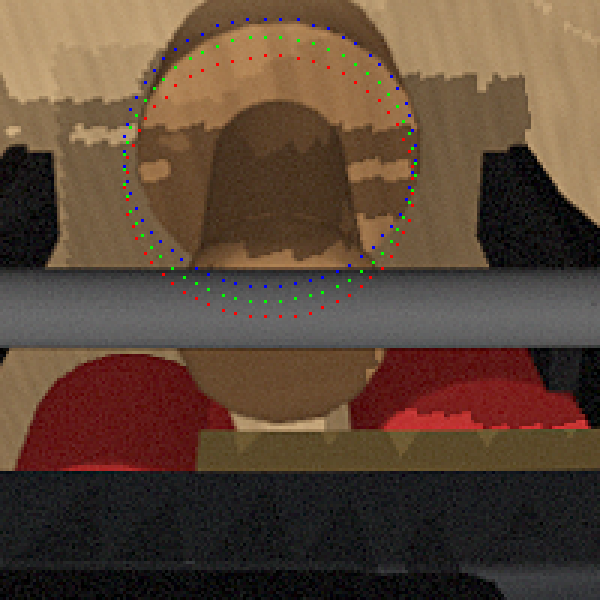

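The head edge matches the circle drawn at −4 mm in tool y, so I shift by that and close.

drive_tool([
  {"offset": [0.15, -0.4, 0], "delta_rot": [0, 0, 0], "jaw": 8.7},
  {"offset": [0.15, -0.4, 0], "delta_rot": [0, 0, 0], "jaw": 5},
  {"offset": [0.15, -0.4, 0], "delta_rot": [0, 0, 0], "jaw": 3},
  {"offset": [0.15, -0.4, 0], "delta_rot": [0, 0, 0], "jaw": 1},
  {"offset": [0.15, -0.4, 0], "delta_rot": [0, 0, 0], "jaw": 1},
  {"offset": [0.15, -0.4, 0], "delta_rot": [0, 0, 0], "jaw": 1},
  {"offset": [0.15, -0.4, 0], "delta_rot": [0, 0, 0], "jaw": 1},
  {"offset": [0.15, -0.4, 0], "delta_rot": [0, 0, 0], "jaw": 1},
], squeeze=60)

```text
time: 2.35
position: [0.4337, -0.3256, 0.0557]
tool_rot: [0.991, -0.136, 0.0, 0.0]
ft_force: [-0.6, 0.6, -0.3]
grip_width: 0.0484
```

drive_tool([
  {"offset": [0, 0, 0], "delta_rot": [0, 0, 0], "jaw": 1},
  {"offset": [0, 0, 0], "delta_rot": [0, 0, 0], "jaw": 1},
  {"offset": [0, 0, 0], "delta_rot": [0, 0, 0], "jaw": 1},
  {"offset": [0, 0, 0], "delta_rot": [0, 0, 0], "jaw": 1},
  {"offset": [0, 0, 0], "delta_rot": [0, 0, 0], "jaw": 1},
  {"offset": [0, 0, 0], "delta_rot": [0, 0, 0], "jaw": 1},
  {"offset": [0, 0, 0], "delta_rot": [0, 0, 0], "jaw": 1},
  {"offset": [0, 0, 0], "delta_rot": [0, 0, 0], "jaw": 1},
])

```text
time: 3.02
position: [0.4334, -0.3255, 0.0556]
tool_rot: [0.991, -0.136, -0.0, -0.0]
ft_force: [-2.2, 0.3, 1.9]
grip_width: 0.0298
```

Run:
```python
from h import *
a=snap('wrist','w4.png');ps=[]
for i in range(3):
    camera('side');ps.append(get_obs()['position'])
o=get_obs();print(o['time'],np.array(ps),o['ft_force'],o['grip_width'])
```

```text
3.2167 [[ 0.43343147 -0.32549244  0.05555031]
 [ 0.4334509  -0.32547865  0.05551973]
 [ 0.43346707 -0.32552439  0.05555366]] [-2.85004792  0.81537443  1.66707403] 0.029817652003895575
```

View pics/w4.png

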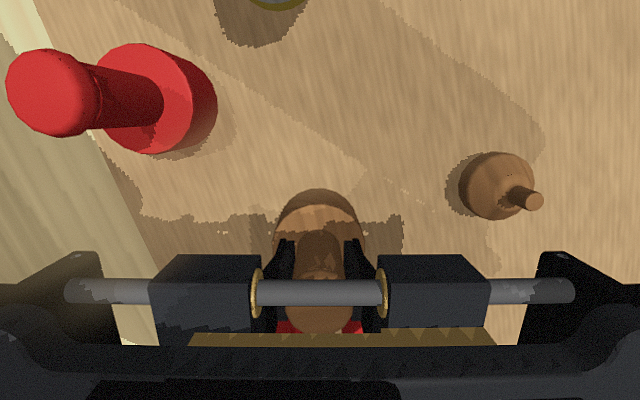

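The handle is gripped with the jaw at 29.8 mm, between both pads at about (320,290). Now I lift.

drive_tool([
  {"offset": [0, 0, -1], "delta_rot": [0, 0, 0], "jaw": 1},
  {"offset": [0, 0, -3.5], "delta_rot": [0, 0, 0], "jaw": 1},
  {"offset": [0, 0, -7], "delta_rot": [0, 0, 0], "jaw": 1},
  {"offset": [0, 0, -10.5], "delta_rot": [0, 0, 0], "jaw": 1},
  {"offset": [0, 0, -14], "delta_rot": [0, 0, 0], "jaw": 1},
  {"offset": [0, 0, -17.5], "delta_rot": [0, 0, 0], "jaw": 1},
  {"offset": [0, 0, -20.5], "delta_rot": [0, 0, 0], "jaw": 1},
  {"offset": [0, 0, -22.5], "delta_rot": [0, 0, 0], "jaw": 1},
])

```text
time: 3.88
position: [0.4346, -0.3261, 0.2843]
tool_rot: [0.991, -0.136, 0.002, 0.002]
ft_force: [0.3, -0.4, -4.0]
grip_width: 0.0294
```

Run:
```python
from h import *
a=snap('wrist','w5.png');snap('top','top5.png')
o=get_obs();print(o['time'],o['position'],o['ft_force'],o['grip_width'])
print(rel((.597,.267,.275)))
```

```text
3.9833 [ 0.43562282 -0.32730074  0.28477457] [ 1.04426889 -0.72957451 -4.067459  ] 0.02985043789747003
(array([ -0.44, -61.58,   0.66]), [[0.963, -0.269, 0.007], [-0.269, -0.963, -0.007], [0.009, 0.005, -1.0]])
```

View pics/w5.png

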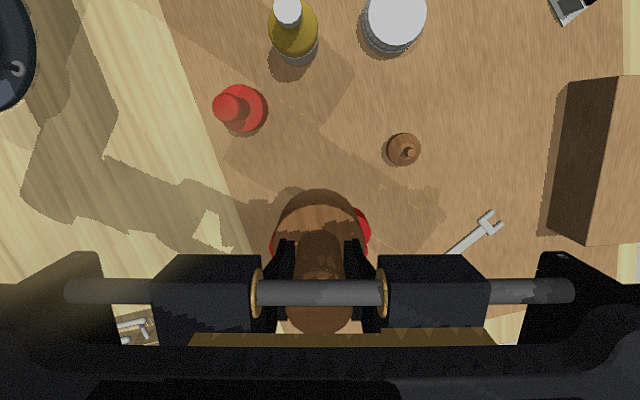

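View pics/top5.png

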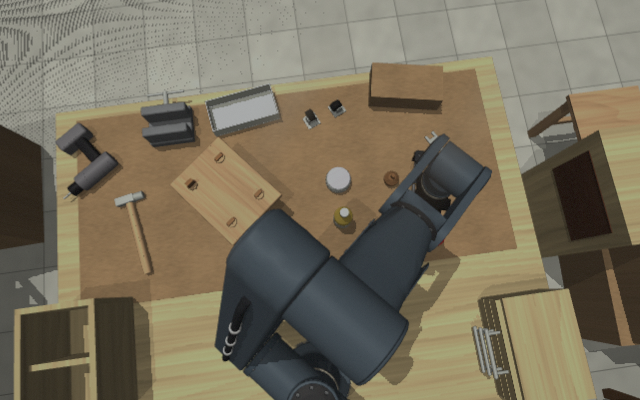

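The block is lifted upright in the jaws. Now I traverse to the stool.

drive_tool([
  {"offset": [0, -1, 0], "delta_rot": [0, 0, 0], "jaw": 1},
  {"offset": [0, -3.5, 0], "delta_rot": [0, 0, 0], "jaw": 1},
  {"offset": [0, -7, 0], "delta_rot": [0, 0, 0], "jaw": 1},
  {"offset": [0, -10.8, 0], "delta_rot": [0, 0, 0], "jaw": 1},
  {"offset": [0, -14.6, 0], "delta_rot": [0, 0, 0], "jaw": 1},
  {"offset": [0, -18.4, 0], "delta_rot": [0, 0, 0], "jaw": 1},
  {"offset": [0, -22.2, 0], "delta_rot": [0, 0, 0], "jaw": 1},
  {"offset": [0, -26, 0], "delta_rot": [0, 0, 0], "jaw": 1},
])

```text
time: 4.65
position: [0.5018, -0.072, 0.2776]
tool_rot: [0.991, -0.136, -0.003, -0.001]
ft_force: [0.4, 0.5, -4.9]
grip_width: 0.0297
```

drive_tool([
  {"offset": [0, -3.8, 0], "delta_rot": [0, 0, 0], "jaw": 1},
  {"offset": [0, -7.6, 0], "delta_rot": [0, 0, 0], "jaw": 1},
  {"offset": [0, -11.4, 0], "delta_rot": [0, 0, 0], "jaw": 1},
  {"offset": [0, -15.2, 0], "delta_rot": [0, 0, 0], "jaw": 1},
  {"offset": [0, -19, 0], "delta_rot": [0, 0, 0], "jaw": 1},
  {"offset": [0, -22, 0], "delta_rot": [0, 0, 0], "jaw": 1},
  {"offset": [0, -24, 0], "delta_rot": [0, 0, 0], "jaw": 1},
  {"offset": [0, -25, 0], "delta_rot": [0, 0, 0], "jaw": 1},
])

```text
time: 5.32
position: [0.569, 0.1692, 0.2771]
tool_rot: [0.991, -0.134, -0.003, -0.0]
ft_force: [0.1, 0.6, -3.5]
grip_width: 0.0296
```

Run:
```python
from h import *
a=snap('wrist','w6.png');o=get_obs();
im=snap('side','s6.png')
o=get_obs();print(o['time'],o['position'],o['q'],o['ft_force'],o['grip_width'])
print(rel((.597,.267,.275)))
```

```text
5.4167 [0.56935262 0.16728714 0.27788516] [9.74127341e-02 4.28828605e-01 1.44448375e+00 4.09310414e-04
 1.27315862e+00 3.66895563e-01] [ 0.86718174 -0.00797862 -4.10165867] 0.029590516885917195
(array([ 1.000e-02, -1.035e+01,  2.700e-01]), [[0.964, -0.266, -0.005], [-0.266, -0.964, -0.0], [-0.005, 0.001, -1.0]])
```

View pics/w6.png

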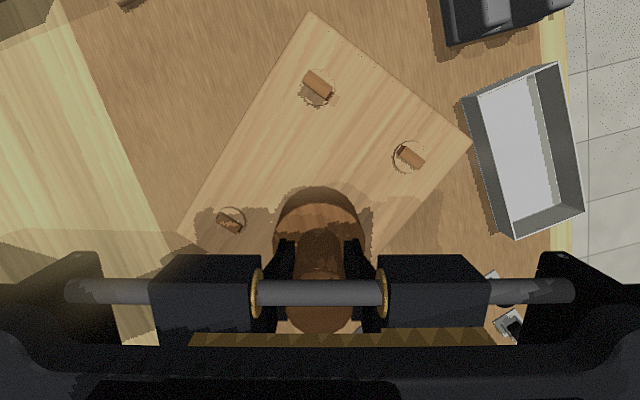

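View pics/s6.png

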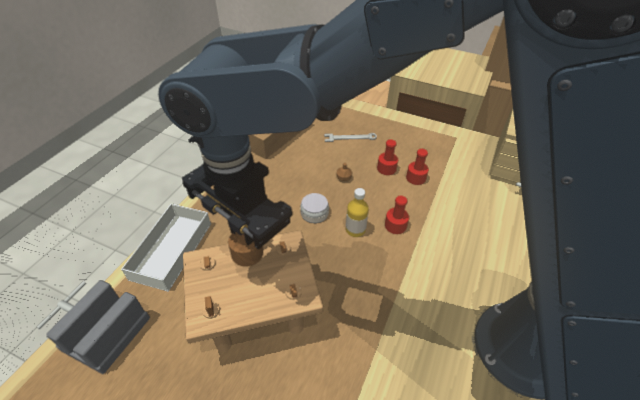

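The high wedge is at (318,83) in the wrist view and straight ahead. I refine its position.

Run:
```python
from h import *
a=cv2.imread('pics/w6.png');cv2.imwrite('pics/w6c.png',cv2.resize(a[60:120,280:360],(800,600),interpolation=cv2.INTER_CUBIC))
o=get_obs();print(o['position'],watz((320,80),.187,o['position'],o['tool_rot']))
```

```text
[0.56935262 0.16728714 0.27788516] [0.59865773 0.27228928 0.187     ]
```

View pics/w6c.png

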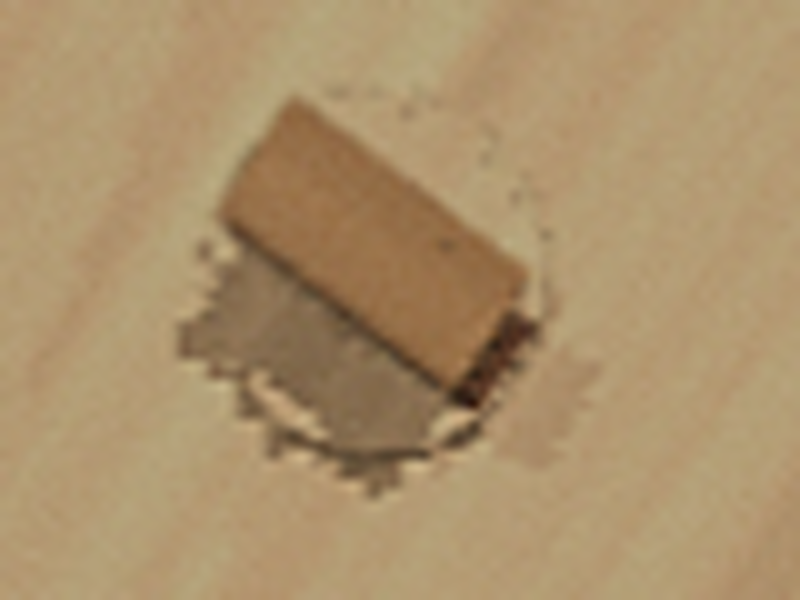

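drive_tool([
  {"offset": [0, -1, 0], "delta_rot": [0, 0, 0], "jaw": 1},
  {"offset": [0, -3, 0], "delta_rot": [0, 0, 0], "jaw": 1},
  {"offset": [0, -5.5, 0], "delta_rot": [0, 0, 0], "jaw": 1},
  {"offset": [0, -8, 0.5], "delta_rot": [0, 0, 0], "jaw": 1},
  {"offset": [0, -9.5, 1], "delta_rot": [0, 0, 0], "jaw": 1},
  {"offset": [0, -10.2, 1.5], "delta_rot": [0, 0, 0], "jaw": 1},
  {"offset": [0, -10.2, 1.8], "delta_rot": [0, 0, 0], "jaw": 1},
  {"offset": [0, -10.2, 1.8], "delta_rot": [0, 0, 0], "jaw": 1},
])

```text
time: 6.08
position: [0.5972, 0.2624, 0.2608]
tool_rot: [0.991, -0.136, -0.002, 0.001]
ft_force: [-0.5, -0.7, -4.2]
grip_width: 0.0299
```

Run:
```python
from h import *
im=snap('side','s7.png')
cv2.imwrite('pics/s7c.png',cv2.resize(im[200:340,140:340],(800,560),interpolation=cv2.INTER_CUBIC)[...,::-1])
for i in range(2):
    camera('side');o=get_obs();print(o['time'],o['position'],o['ft_force'])
print(watz((317.2,85),.187,np.array([.5693,.168,.2775]),o['tool_rot']))
print(rel((.597,.267,.25)))
```

```text
6.1833 [0.59786469 0.26228313 0.2620838 ] [-0.5589684   0.74986979 -3.20643604]
6.2333 [0.59819259 0.26242973 0.26259288] [-0.41972398  0.18959504 -3.73837971]
[0.59623367 0.26976423 0.187     ]
(array([-0.24, -0.41,  1.26]), [[0.963, -0.27, -0.001], [-0.27, -0.963, -0.001], [-0.0, 0.001, -1.0]])
```

View pics/s7c.png

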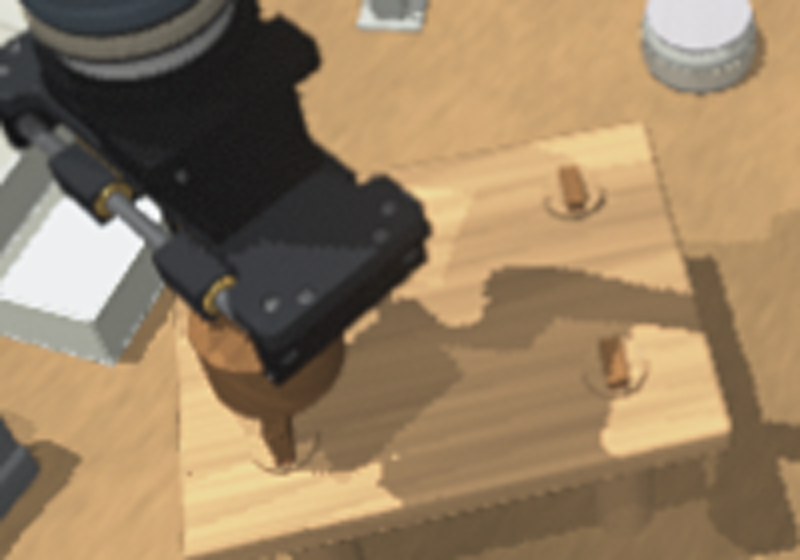

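The block sits just over the wedge. I shift 5 mm in tool −y and press down in stages.

drive_tool([
  {"offset": [-0.1, -0.2, 0.2], "delta_rot": [0, 0, 0], "jaw": 1},
  {"offset": [-0.2, -0.5, 0.5], "delta_rot": [0, 0, 0], "jaw": 1},
  {"offset": [-0.2, -0.5, 0.9], "delta_rot": [0, 0, 0], "jaw": 1},
  {"offset": [-0.2, -0.5, 1.3], "delta_rot": [0, 0, 0], "jaw": 1},
  {"offset": [-0.2, -0.5, 1.7], "delta_rot": [0, 0, 0], "jaw": 1},
  {"offset": [-0.2, -0.5, 2.1], "delta_rot": [0, 0, 0], "jaw": 1},
  {"offset": [-0.2, -0.5, 2.5], "delta_rot": [0, 0, 0], "jaw": 1},
  {"offset": [-0.2, -0.5, 2.8], "delta_rot": [0, 0, 0], "jaw": 1},
])

```text
time: 6.9
position: [0.5983, 0.2696, 0.236]
tool_rot: [0.991, -0.136, 0.001, -0.001]
ft_force: [-1.2, -0.5, 6.9]
grip_width: 0.0298
```

drive_tool([
  {"offset": [0, 0, 0.25], "delta_rot": [0, 0, 0], "jaw": 1},
  {"offset": [0, 0, 0.5], "delta_rot": [0, 0, 0], "jaw": 1},
  {"offset": [0, 0, 0.75], "delta_rot": [0, 0, 0], "jaw": 1},
  {"offset": [0, 0, 1.0], "delta_rot": [0, 0, 0], "jaw": 1},
  {"offset": [0, 0, 1.2], "delta_rot": [0, 0, 0], "jaw": 1},
  {"offset": [0, 0, 1.4], "delta_rot": [0, 0, 0], "jaw": 1},
  {"offset": [0, 0, 1.5], "delta_rot": [0, 0, 0], "jaw": 1},
  {"offset": [0, 0, 1.5], "delta_rot": [0, 0, 0], "jaw": 1},
])

```text
time: 7.57
position: [0.5983, 0.2696, 0.2217]
tool_rot: [0.991, -0.136, 0.001, -0.001]
ft_force: [-2.1, 0.4, 5.4]
grip_width: 0.0298
```

drive_tool([
  {"offset": [0, 0, 0.1], "delta_rot": [0, 0, 0], "jaw": 1},
  {"offset": [0, 0, 0.2], "delta_rot": [0, 0, 0], "jaw": 1},
  {"offset": [0, 0, 0.3], "delta_rot": [0, 0, 0], "jaw": 1},
  {"offset": [0, 0, 0.4], "delta_rot": [0, 0, 0], "jaw": 1},
  {"offset": [0, 0, 0.5], "delta_rot": [0, 0, 0], "jaw": 1},
  {"offset": [0, 0, 0.6], "delta_rot": [0, 0, 0], "jaw": 1},
  {"offset": [0, 0, 0.6], "delta_rot": [0, 0, 0], "jaw": 1},
  {"offset": [0, 0, 0.6], "delta_rot": [0, 0, 0], "jaw": 1},
])

```text
time: 8.23
position: [0.5987, 0.2699, 0.2172]
tool_rot: [0.991, -0.136, 0.002, -0.001]
ft_force: [-2.6, -0.4, 9.6]
grip_width: 0.0297
```

drive_tool([
  {"offset": [0, 0, 0.1], "delta_rot": [0, 0, 0], "jaw": 1},
  {"offset": [0, 0, 0.15], "delta_rot": [0, 0, 0], "jaw": 1},
  {"offset": [0, 0, 0.2], "delta_rot": [0, 0, 0], "jaw": 1},
  {"offset": [0, 0, 0.25], "delta_rot": [0, 0, 0], "jaw": 1},
  {"offset": [0, 0, 0.3], "delta_rot": [0, 0, 0], "jaw": 1},
  {"offset": [0, 0, 0.3], "delta_rot": [0, 0, 0], "jaw": 1},
  {"offset": [0, 0, 0.3], "delta_rot": [0, 0, 0], "jaw": 1},
  {"offset": [0, 0, 0.3], "delta_rot": [0, 0, 0], "jaw": 1},
])

```text
time: 8.9
position: [0.5994, 0.2704, 0.2171]
tool_rot: [0.991, -0.136, 0.003, -0.002]
ft_force: [-4.6, -0.8, 19.1]
grip_width: 0.0298
```

It stopped dead: z held at 0.217 while the force rose to 19 N, and 0.2171 − 0.0555 ≈ 0.162, the home height. I lift off and check.

drive_tool([
  {"offset": [0, 0, -0.5], "delta_rot": [0, 0, 0], "jaw": 1},
  {"offset": [0, 0, -1.5], "delta_rot": [0, 0, 0], "jaw": 1},
  {"offset": [0, 0, -3.5], "delta_rot": [0, 0, 0], "jaw": 1},
  {"offset": [0, 1, -6], "delta_rot": [0, 0, 0], "jaw": 1},
  {"offset": [0, 3.5, -7], "delta_rot": [0, 0, 0], "jaw": 1},
  {"offset": [0, 7, -7], "delta_rot": [0, 0, 0], "jaw": 1},
  {"offset": [0, 9.5, -7], "delta_rot": [0, 0, 0], "jaw": 1},
  {"offset": [0, 10.5, -7], "delta_rot": [0, 0, 0], "jaw": 1},
])

```text
time: 9.57
position: [0.5681, 0.1647, 0.2802]
tool_rot: [0.991, -0.137, -0.001, 0.001]
ft_force: [-0.5, -0.8, -3.3]
grip_width: 0.0298
```

Run:
```python
from h import *
w=snap('wrist','w8.png');s=snap('side','s8.png')
f=lambda x:cv2.resize(x,(400,250))
cv2.imwrite('pics/c8.png',np.vstack([np.hstack([f(w),f(s)]),np.hstack([f(w[40:140,240:400]),f(s[220:330,150:326])])])[...,::-1])
o=get_obs();print(o['time'],o['position'],o['q'],o['ft_force'],o['grip_width'],o['tool_rot'])
for p in [(300,235),(395,140),(360,130),(330,120),(420,110),(300,150),(338,180),(343,215),(391,178)]:print(p,atz('top',p,0))
```

```text
9.6667 [0.56901568 0.16639904 0.28020911] [ 9.61985451e-02  4.24263147e-01  1.44547412e+00 -8.35679086e-05
  1.27318656e+00  3.71504216e-01] [ 0.27425072  0.46784886 -2.91996802] 0.02955607268846917 [ 9.90542264e-01 -1.37206339e-01 -6.38212209e-04  1.93084742e-04]
(300, 235) [ 0.42698718 -0.01255824  0.        ]
(395, 140) [ 0.69520084 -0.36466364  0.        ]
(360, 130) [ 0.74594866 -0.25577693  0.        ]
(330, 120) [ 0.79490035 -0.16225089  0.        ]
(420, 110) [ 0.78768706 -0.4663888   0.        ]
(300, 150) [ 7.05045815e-01 -4.93020501e-02 -2.22044605e-16]
(338, 180) [ 0.58693061 -0.15787168  0.        ]
(343, 215) [ 0.47114634 -0.15649009  0.        ]
(391, 178) [ 0.56943327 -0.32894595  0.        ]
```

View pics/c8.png

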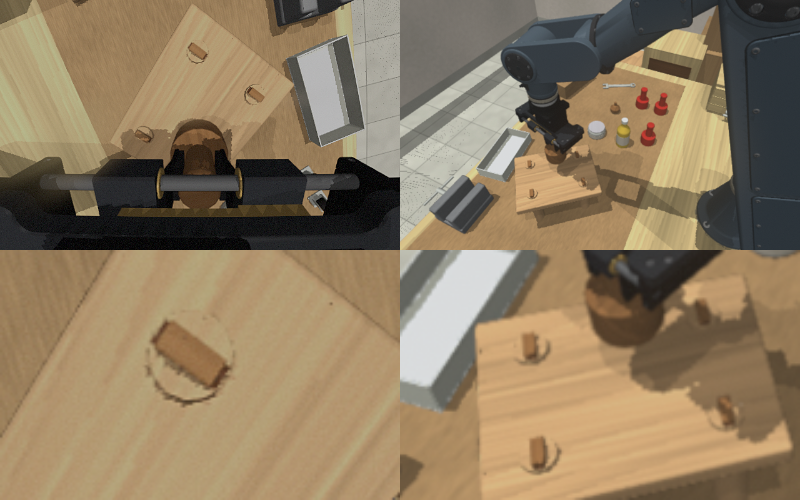

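The wedge is now level with the others: wrist crop at about (318,83), side view at about (210,300). I will set the block down on clear bench at about (0.66, −0.065).

drive_tool([
  {"offset": [0.5, 0.7, 0], "delta_rot": [0, 0, 0], "jaw": 1},
  {"offset": [2, 2.6, 0], "delta_rot": [0, 0, 0], "jaw": 1},
  {"offset": [4.2, 5.5, 0], "delta_rot": [0, 0, 0], "jaw": 1},
  {"offset": [6.5, 8.6, 0], "delta_rot": [0, 0, 0], "jaw": 1},
  {"offset": [8.8, 11.6, 0], "delta_rot": [0, 0, 0], "jaw": 1},
  {"offset": [11.1, 14.7, 0], "delta_rot": [0, 0, 0], "jaw": 1},
  {"offset": [13.3, 17.6, 0], "delta_rot": [0, 0, 0], "jaw": 1},
  {"offset": [14.7, 19.4, 0], "delta_rot": [0, 0, 0], "jaw": 1},
])

```text
time: 10.33
position: [0.6614, -0.0619, 0.2799]
tool_rot: [0.991, -0.136, 0.001, 0.001]
ft_force: [0.5, -0.8, -4.6]
grip_width: 0.0297
```

drive_tool([
  {"offset": [0.3, 0.4, 0], "delta_rot": [0, 0, 0], "jaw": 1},
  {"offset": [0.3, 0.4, 2], "delta_rot": [0, 0, 0], "jaw": 1},
  {"offset": [0.3, 0.4, 5], "delta_rot": [0, 0, 0], "jaw": 1},
  {"offset": [0.3, 0.4, 8], "delta_rot": [0, 0, 0], "jaw": 1},
  {"offset": [0.3, 0.4, 11], "delta_rot": [0, 0, 0], "jaw": 1},
  {"offset": [0.3, 0.4, 14], "delta_rot": [0, 0, 0], "jaw": 1},
  {"offset": [0.3, 0.4, 16], "delta_rot": [0, 0, 0], "jaw": 1},
  {"offset": [0.3, 0.4, 17], "delta_rot": [0, 0, 0], "jaw": 1},
])

```text
time: 11.0
position: [0.6589, -0.061, 0.1063]
tool_rot: [0.991, -0.135, -0.003, -0.001]
ft_force: [-0.1, 0.2, -3.5]
grip_width: 0.0299
```

Run:
```python
from h import *
s=snap('side','s9.png');camera('top')
cv2.imwrite('pics/s9c.png',cv2.resize(s[110:290,170:410],(800,600),interpolation=cv2.INTER_CUBIC)[...,::-1])
for i in range(3):
    camera('top');o=get_obs();print(o['time'],o['position'],o['ft_force'],o['grip_width'],np.round(R.from_quat(o['tool_rot']).as_matrix()[:,2],4))
```

```text
11.15 [ 0.66106141 -0.06215084  0.10997672] [-0.35064093 -0.67952583 -3.86867245] 0.029483327619028322 [-8.e-04  5.e-04 -1.e+00]
11.2 [ 0.66205706 -0.06263977  0.11141203] [-0.09551649 -0.39027308 -2.84762501] 0.02966931709134482 [ 2.2e-03 -3.0e-04 -1.0e+00]
11.25 [ 0.6624583  -0.0629296   0.11224111] [ 0.3408878  -0.10823357 -3.09990439] 0.029788683109848692 [ 3.7e-03 -8.0e-04 -1.0e+00]
```

View pics/s9c.png

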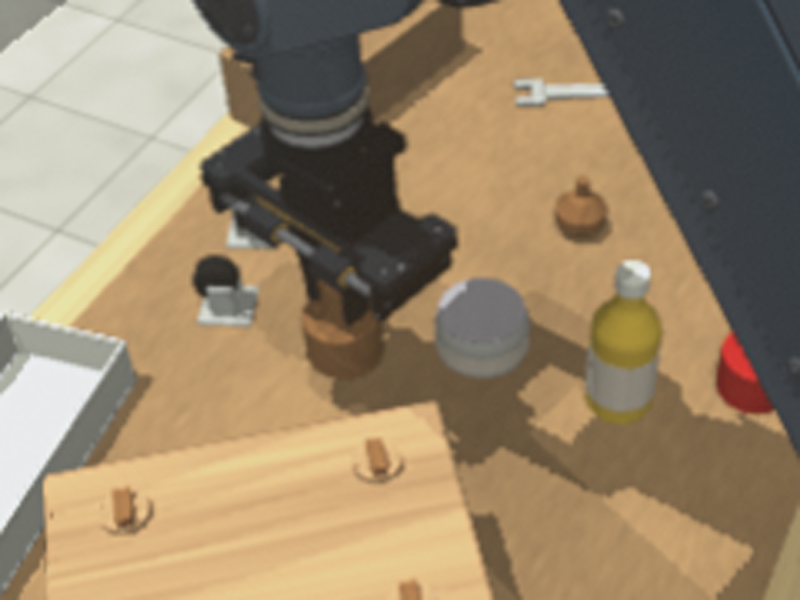

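The spot is clear. I lower gently.

drive_tool([
  {"offset": [0, 0, 1], "delta_rot": [0, 0, 0], "jaw": 1},
  {"offset": [0, 0, 2.5], "delta_rot": [0, 0, 0], "jaw": 1},
  {"offset": [0, 0, 3.7], "delta_rot": [0, 0, 0], "jaw": 1},
  {"offset": [0, 0, 4.5], "delta_rot": [0, 0, 0], "jaw": 1},
  {"offset": [0, 0, 5], "delta_rot": [0, 0, 0], "jaw": 1},
  {"offset": [0, 0, 5], "delta_rot": [0, 0, 0], "jaw": 1},
  {"offset": [0, 0, 5], "delta_rot": [0, 0, 0], "jaw": 1},
  {"offset": [0, 0, 5], "delta_rot": [0, 0, 0], "jaw": 1},
])

```text
time: 11.92
position: [0.6613, -0.0632, 0.0611]
tool_rot: [0.991, -0.136, 0.001, 0.0]
ft_force: [-0.0, 0.2, -4.0]
grip_width: 0.0297
```

Run:
```python
from h import *
s=snap('side','s10.png')
for i in range(2):
    camera('top');o=get_obs();print(o['time'],o['position'],o['ft_force'])
```

```text
12.0167 [ 0.66133025 -0.06322634  0.0613473 ] [-0.40885081  0.27776921 -3.62201569]
12.0667 [ 0.66122945 -0.06317571  0.06130072] [ 0.03439248  0.0032012  -2.88677985]
```

drive_tool([
  {"offset": [0, 0, 0.1], "delta_rot": [0, 0, 0], "jaw": 1},
  {"offset": [0, 0, 0.2], "delta_rot": [0, 0, 0], "jaw": 1},
  {"offset": [0, 0, 0.3], "delta_rot": [0, 0, 0], "jaw": 1},
  {"offset": [0, 0, 0.4], "delta_rot": [0, 0, 0], "jaw": 1},
  {"offset": [0, 0, 0.5], "delta_rot": [0, 0, 0], "jaw": 1},
  {"offset": [0, 0, 0.6], "delta_rot": [0, 0, 0], "jaw": 1},
  {"offset": [0, 0, 0.6], "delta_rot": [0, 0, 0], "jaw": 1},
  {"offset": [0, 0, 0.6], "delta_rot": [0, 0, 0], "jaw": 1},
])

```text
time: 12.73
position: [0.6608, -0.0631, 0.0555]
tool_rot: [0.991, -0.136, 0.0, 0.0]
ft_force: [-2.2, -0.5, 4.1]
grip_width: 0.0296
```

The force went from −3 N to +4 N at z = 0.0555, the same height as at pickup, so the block is on the bench. I release it.

drive_tool([
  {"offset": [0, 0, 0], "delta_rot": [0, 0, 0], "jaw": 4},
  {"offset": [0, 0, 0], "delta_rot": [0, 0, 0], "jaw": 6},
  {"offset": [0, 0, 0], "delta_rot": [0, 0, 0], "jaw": 8.7},
  {"offset": [0, 0, 0], "delta_rot": [0, 0, 0], "jaw": 8.7},
  {"offset": [0, 0, 0], "delta_rot": [0, 0, 0], "jaw": 8.7},
  {"offset": [0, 0, 0], "delta_rot": [0, 0, 0], "jaw": 8.7},
  {"offset": [0, 0, 0], "delta_rot": [0, 0, 0], "jaw": 8.7},
  {"offset": [0, 0, 0], "delta_rot": [0, 0, 0], "jaw": 8.7},
])

```text
time: 13.4
position: [0.6607, -0.0631, 0.0544]
tool_rot: [0.991, -0.136, 0.0, -0.0]
ft_force: [-0.2, 0.3, 0.1]
grip_width: 0.0748
```

drive_tool([
  {"offset": [0, 0, 0], "delta_rot": [0, 0, 0], "jaw": 8.7},
  {"offset": [0, 0, 0], "delta_rot": [0, 0, 0], "jaw": 8.7},
  {"offset": [0, 0, 0], "delta_rot": [0, 0, 0], "jaw": 8.7},
  {"offset": [0, 0, 0], "delta_rot": [0, 0, 0], "jaw": 8.7},
  {"offset": [0, 0, 0], "delta_rot": [0, 0, 0], "jaw": 8.7},
  {"offset": [0, 0, 0], "delta_rot": [0, 0, 0], "jaw": 8.7},
  {"offset": [0, 0, 0], "delta_rot": [0, 0, 0], "jaw": 8.7},
  {"offset": [0, 0, 0], "delta_rot": [0, 0, 0], "jaw": 8.7},
])

```text
time: 14.07
position: [0.6607, -0.063, 0.0546]
tool_rot: [0.991, -0.136, -0.0, 0.0]
ft_force: [-0.4, -0.1, -0.5]
grip_width: 0.0872
```

drive_tool([
  {"offset": [0, 0, -1], "delta_rot": [0, 0, 0], "jaw": 8.7},
  {"offset": [0, 0, -3], "delta_rot": [0, 0, 0], "jaw": 8.7},
  {"offset": [0, 0, -6], "delta_rot": [0, 0, 0], "jaw": 8.7},
  {"offset": [0, 0, -9], "delta_rot": [0, 0, 0], "jaw": 8.7},
  {"offset": [0, 0, -12], "delta_rot": [0, 0, 0], "jaw": 8.7},
  {"offset": [0, 0, -15], "delta_rot": [0, 0, 0], "jaw": 8.7},
  {"offset": [0, 0, -17], "delta_rot": [0, 0, 0], "jaw": 8.7},
  {"offset": [0, 0, -18], "delta_rot": [0, 0, 0], "jaw": 8.7},
])

```text
time: 14.73
position: [0.6624, -0.0634, 0.2394]
tool_rot: [0.991, -0.136, 0.004, 0.0]
ft_force: [0.4, 0.0, 0.9]
grip_width: 0.087
```

Run:
```python
from h import *
s=snap('side','s11.png');w=snap('wrist','w11.png')
f=lambda x:cv2.resize(x,(400,300))
cv2.imwrite('pics/c11.png',np.vstack([np.hstack([f(s[110:290,170:410]),f(w)]),np.hstack([f(s[250:340,160:280]),f(s)])])[...,::-1])
for i in range(4):camera('top')
o=get_obs();print(o['time'],o['position'],o['ft_force'],np.abs(o['joint_velocities']).max())
```

```text
15.0333 [ 0.65937391 -0.06273215  0.23233758] [-0.31594997  0.4339404  -0.96103862] 0.006238458141934999
```

View pics/c11.png

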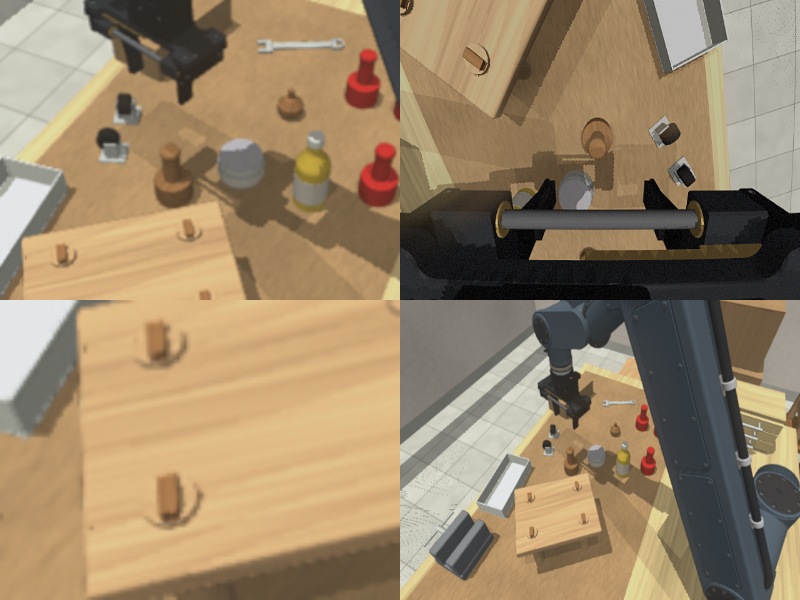

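The block stands upright and free in the side crop at (173,175), the wedge is level with its neighbour, and the gripper is well clear. Handing in.

```bash
python3 -c "
from rig import *
print(hand_in())"
```

```text
the job is handed in; nothing more can be done
None
```

I took the brown tapping block by its handle and pressed the high wedge down with its flat face until it stopped. I then stood the block on clear bench at about (0.66, −0.06), let go and backed off. The job was handed in at about 15 s, and the hand-in gave no verdict.

- **Wedge:** at the stop the tool held at z = 0.217 while the force rose from 10 to 19 N. That puts the block's face at about 0.162 m, the home height, and in the pictures the wedge looks level with the other three.
- **Block:** it touched the bench at the same tool height as at pickup (0.0555 m). The side view after release shows it upright, with the gripper clear above it.
- **Discrepancies:** TCP readings taken just after moves were off by a few mm. When I reached in for the handle, the wrist view showed the gripper about 4 mm off, and I corrected that before gripping. The jaws read 29.8 mm on the nominal 28 mm handle. No check failed.

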